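# Prop the cool chest open and stow the bottles, clearing the jammed chute

## Task

Open the cool chest's lid all the way and swing the prop rod up from its clip into the lid's slot so that it holds the lid open, before any bottle goes in. Then push the bottle that is jammed across the chute back up the slope until it is clear of the lips, lift it out, and lay it and all the bottles on the table flat on the chest's floor, none on top of another. Leave the lid propped open and do not disturb the canister, the beaker or the tape measure.

Things in the scene. Friction and masses are not known exactly. Their poses are not given: they have to be found in the camera images.
- chest: low cool chest, fixed: outside 260 (x) x 240 (y) x 115 mm high. Origin: centre of its underside; x points from its front to the hinge side, z up. Walls 10 mm thick; its well is 240 (x) x 220 (y) mm with its floor 60 mm up (55 mm below the rim). Closed by a hinged lid; prop rod on its -y side, 58 mm outside the side wall
- lid (a joint): white flat lid, 258 mm long, 14 mm thick, 0.5 kg, hinged on the chest's +x rim; rad, 0 = closed, 1.45 = open against its stop; turns about the chest's y through lid_hinge. About 4 N at the handle lifts it. Its stiff hinge holds it only above about 1.1 rad; lower it falls shut. The rod fits the slot only when the lid is at its stop (above about 1.42)
- lid_handle (a point): middle of the lid's bar handle: 12 mm thick, 110 mm long along the chest's y, its centre 42 mm above the lid's top face and 225 mm from the hinge; moves with the lid
- lid_hinge (a point): point on the lid's hinge axis (the axis is the chest's y), fixed on the chest's rim
- lid_slot (a point): the slot (a steel catch of two walls in an L, sticking out 75 mm from the lid's -y edge, 120 mm from the hinge): the place where the prop rod's tip belongs, moves with the lid. With the lid open to its stop the slot is open below and towards the rod's pivot
- rod (a joint): steel prop rod on the chest's -y side, 10 mm thick, 269 mm from pivot to tip; rad, 0 = level in its clip, pointing to the hinge side; grows as it swings up about the chest's y. With the lid at its stop the tip is in the slot at about 0.60, and the slot's end stops it at about 0.62. Stiff pivot (about 3 N at the grip): it stays where it is left
- rod_pivot (a point): the prop rod's pivot, 85 mm above the table
- rod_grip (a point): middle of the rod's black rubber sleeve, 18 mm thick and 60 mm long, 150 mm from the pivot; moves with the rod
- rod_tip (a point): free end of the prop rod
- chute: aluminium feed chute, fixed, sloping 14 degrees. Origin: centre of its foot on the table; +x points up the slope (level), z up. Its floor is 70 mm above the table at the origin and runs from 110 mm below to 160 mm above it along the slope. Upper part 108 mm wide between side walls 30 mm high, with two lips over it just above the throat
- chute_throat (a point): on the chute floor's centre line at the upper end of the narrow throat, which is 60 mm wide between 30 mm high cheeks and runs 80 mm down from here to the open outlet; same axes as the chute (x level)
- chute_liptop (a point): on the chute floor's centre line at the upper end of the lips, 60 mm up the slope from chute_throat. The lips reach inwards from both sides all along these 60 mm, 44 to 49 mm above the floor, leaving a gap 60 mm wide in the middle. A bottle can be lifted out only when all of it is above this line; axes as the chute's
- chute_high (a point): on the chute floor's centre line, 130 mm up the slope from chute_throat
- jammed_mid (a point): square amber glass bottle lying on its side, 38 x 38 mm section, 95 mm long with its black cap (29 mm across), about 130 g. Point: centre of the square glass part, 19 mm above what it lies on; x points to the cap (glass from -37 to +37 mm along x, cap to +57), z up as it lies at the start. Jammed across the chute above the throat, ends under the lips. Stays on the slope where it is pushed
- bottle1_mid (a point): square amber glass bottle lying on its side, 38 x 38 mm section, 95 mm long with its black cap (29 mm across), about 130 g. Point: centre of the square glass part, 19 mm above what it lies on; x points to the cap (glass from -37 to +37 mm along x, cap to +57), z up as it lies at the start. On the table in front of the chute; may be absent
- bottle2_mid (a point): square amber glass bottle lying on its side, 38 x 38 mm section, 95 mm long with its black cap (29 mm across), about 130 g. Point: centre of the square glass part, 19 mm above what it lies on; x points to the cap (glass from -37 to +37 mm along x, cap to +57), z up as it lies at the start. On the table in front of the chute; may be absent
- bottle3_mid (a point): square amber glass bottle lying on its side, 38 x 38 mm section, 95 mm long with its black cap (29 mm across), about 130 g. Point: centre of the square glass part, 19 mm above what it lies on; x points to the cap (glass from -37 to +37 mm along x, cap to +57), z up as it lies at the start. On the table in front of the chute; may be absent
- canister: bystander: aluminium canister, 72 mm across, 125 mm high, standing; origin under its centre
- beaker: bystander: white beaker, 70 mm across, 90 mm high; origin under its centre
- tape: bystander: black tape measure, 70 x 35 x 60 mm; origin under its centre
Mind the look-alikes: they are no part of the job. What is shaped like the part that bears bottle1_mid but blue or red is not meant.

How it is judged:
By the outcome, as a careful person would: the job done as asked, in the order asked, and still so for the second after the job is handed in, with the robot touching nothing.
Of bottle1, bottle2, bottle3 only 2 to 3 are there at a start; the rules pass over those that are not, and their reading is None.
At some moment in a run one of bottle1, bottle2, bottle3 may be knocked a few centimetres aside while the robot is not near it.
Once in a run the grip may slacken for a moment while it holds something.
It also fails if it takes over 208 s, if anything falls off the work surface, if the arm or the gripper's body presses on something with over 40 N, if the wrist force passes 120 N, or if a joint passes its speed limit or range.

## Robot

A 6-joint arm with a two-finger parallel gripper is mounted at the origin on the work surface. World frame = base frame: x ahead of the robot, y to its left, z up, the work surface at z = 0. Lengths are in m, angles in degrees, forces in N, time in s.
With the tool pointing down it reaches from about 0.275 to 0.825 m from the base axis. Payload 5.2 kg.
Tool frame: the origin (TCP) lies on the centre line of the jaws, within the pads' length; the fingertips stand 17 mm ahead of it and the grasp point (between the pads) lies 2 mm behind it; z points along the fingers, y is the direction in which the jaws open and shut (so a half turn about z gives the same grasp; the last joint's range is limited). The gripper opens to 93 mm and grips with 3 to 60 N. Pads are 15 mm wide; open, the fingers measure 128 mm over their backs; the gripper's body (75 mm by 188 mm) begins 65 mm behind the grasp point.
Start: joints at [53.698, 14.817, 87.949, -0, 77.235, -11.62], TCP at [0.23, 0.5, 0.236] pointing down, gripper open.
Joint ranges: [-179.93, 179.93], [-52.35, 119.4], [10.71, 147.94], [-69.91, 249.91], [12.55, 155.21], [-178.61, 178.61]. Speed limits (degrees/s): [147.25, 147.25, 180, 180, 180, 180].

## Interface

Orientations are given as a 3x3 rotation matrix whose columns are the frame's x, y, z axes.
In Python, from bench import status, viewer, manip gives the robot as it stands.
- The arm moves only by the shell command python3 -m inch 'ROWS'. ROWS is text: rows parted by semicolons, each of 7 numbers parted by spaces: the shift along the tool's x, y, z in mm, then the turn, a rotation vector about the tool's x, y, z in degrees, then the finger opening in mm, from 0 to 93. A call has 1 to 8 rows; each row is the pose to reach, as a shift and turn from the pose commanded when the call began, along the tool's axes at that moment; what a row does not reach only later rows make up. A row lasts 1/12 s, in which the tool goes at most 41.7 mm and 7.16 degrees, less where a joint would pass 70% of its speed; a pose out of reach is approached as far as the arm can. A call with a gripper value outside its range is refused whole. The fingers move at their own pace and stop on an object; the grip force is fixed at half the most. Time passes only in rows, so rows that repeat a pose let the fingers close. It gives the time, the measured TCP pose, the force and the opening at its end, in the units of the state.
- status.state(): the state, without advancing time (a new reading comes with each control period).
- viewer.snapshot(name): name is "scene" or "side" or "wrist"; returns a dict with "image" (480x640x3 uint8, red, green, blue), "fx", "fy", "cx", "cy" (pixels), "position" and "orientation" of the camera in the world. Camera axes: x right, y down, z forward; pixel columns grow to the right and rows downward; lengths in m; the calibration is good to about 2 mm. A picture is of the moment at which its call begins. There is no depth.
- manip.sign_off(): hands the job in, once; it reports no verdict.
The state is a dict: "time_s": time; "joint_pos": joint angles; "dq": joint speeds; "joint_torque": joint torques, N m; "tool_pos": TCP position; "tcp_rot": TCP orientation; "ft_force": force on the tool from outside, world axes, zero at the start; "torque": the same for the moment, N m; "grip_width": finger opening in m.
Only numpy, scipy, OpenCV 4.12 (cv2) and the standard library are available. Lean on these libraries where they do the work, as an engineer would, in place of code of your own. Each camera call takes 0.05 s, during which the arm holds its last target. There are 200 camera calls.

## Working session

There is one attempt and no reset: what is moved stays moved. The work goes in short steps, Python scripts to look and compute and a shell command to move; the robot and the scene stay as the last step left them, time stands still between calls to the robot, and variables do not carry over. Pictures are saved under pics/ and viewed, on a budget of 17 in all, crops included, one or two more only if the job needs it, and the job is handed in when it is done.

```bash
ls; mkdir -p pics
cat > h.py <<'E'
import numpy as np, cv2
from bench import status, viewer, manip
def snap(n,f):
    s=viewer.snapshot(n); cv2.imwrite('pics/'+f+'.png',cv2.cvtColor(s['image'],cv2.COLOR_RGB2BGR))
    np.savez('pics/'+f+'.npz',**{k:np.array(v) for k,v in s.items()}); return s
def load(f): return dict(np.load('pics/'+f+'.npz'))
def ray(s,u,v):
    d=np.array([(u-s['cx'])/s['fx'],(v-s['cy'])/s['fy'],1.]); return np.array(s['position']),np.array(s['orientation'])@d
def onz(s,u,v,z):
    p,d=ray(s,u,v); return p+d*(z-p[2])/d[2]
def proj(s,P):
    c=np.array(s['orientation']).T@(np.array(P)-s['position']); return np.array([s['fx']*c[0]/c[2]+s['cx'],s['fy']*c[1]/c[2]+s['cy']])
def tri(*o):
    A=np.zeros((3,3));b=np.zeros(3)
    for s,u,v in o:
        p,d=ray(s,u,v);d=d/np.linalg.norm(d);M=np.eye(3)-np.outer(d,d);A+=M;b+=M@p
    return np.linalg.solve(A,b)
def go(P,R=None):
    "shift (mm) and rotvec (deg) in tool axes to reach world pose"
    t=status.state();R0=np.array(t['tcp_rot']);d=R0.T@(np.array(P)-t['tool_pos'])*1000
    w=np.zeros(3) if R is None else np.degrees(cv2.Rodrigues(R0.T@np.array(R))[0].ravel())
    print('from',np.round(t['tool_pos'],4),'shift',np.round(d,1),'rot',np.round(w,1))
def yaw(a,tilt=0):
    "tool down, tool x at world heading a deg"
    a=np.radians(a);c,s=np.cos(a),np.sin(a);return np.array([[c,s,0],[s,-c,0],[0,0,-1.]])
E
python3 - <<'E'
from h import *
np.set_printoptions(precision=4,suppress=True)
for n in('scene','side'):
    s=snap(n,n+'0');print(n,s['fx'],s['cx'],s['cy'],s['position'],np.array(s['orientation']).tolist())
print(status.state())
E
```

```text
pics
scene 616.9203971074465 322.7060601236106 235.33569089250892 [ 1.5702 -0.1794  1.0461] [[0.2364370902780376, 0.6486197670361047, -0.7234569096711182], [0.9714431155041072, -0.17304450276395145, 0.1623387612458912], [-0.019894111704943845, -0.7411801386122042, -0.6710113459892202]]
side 464.2073984212271 330.80242759594364 242.3175847276906 [ 0.0081 -0.7004  0.8519] [[0.7858923141725433, -0.3597102980591133, 0.5029729336602003], [-0.6179890276576935, -0.48518622472853706, 0.6186144914471116], [0.021513535721102334, -0.7969961284748462, -0.6036011422925601]]
{'time_s': 0.1, 'joint_pos': array([ 53.6989,  14.8546,  88.003 ,  -0.0016,  77.237 , -11.6212]), 'dq': array([-0.0255, -0.1518, -0.0982, -0.0516,  0.0289, -0.032 ]), 'joint_torque': array([  0.0028, -43.8209, -28.4645,   0.072 ,   0.0362,  -0.0001]), 'tool_pos': array([0.2294, 0.4994, 0.2349]), 'tcp_rot': array([[-0.9087,  0.4175, -0.001 ],
       [ 0.4175,  0.9087, -0.0013],
       [ 0.0003, -0.0016, -1.    ]]), 'ft_force': array([-0.5733, -0.4143, -0.6582]), 'torque': array([-0.0134,  0.0313,  0.0244]), 'grip_width': 0.0925671424359669}
```

View pics/scene0.png

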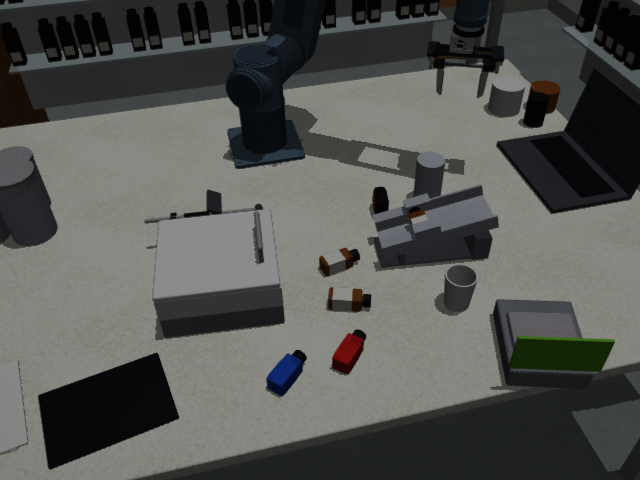

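View pics/side0.png

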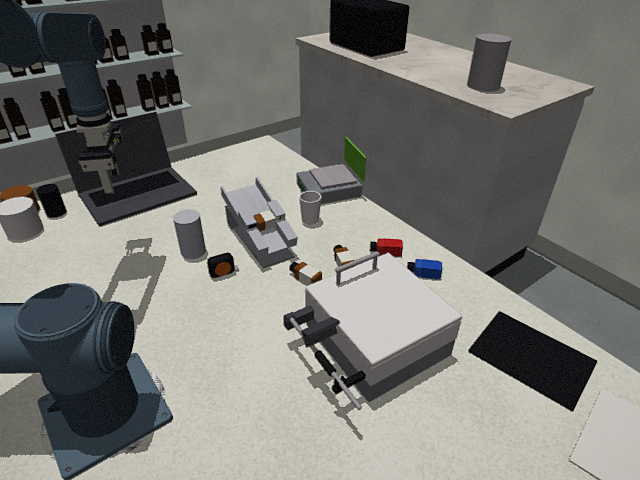

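The scene shows the chest (scene px ~155-280, 210-325; handle at ~258,235) with its hinge on the far-left side and the rod facing the robot. Bottles are at ~(340,261) and (349,299), and the jammed one is at ~(417,216). The canister, beaker and tape stand round the chute. Next I'll zoom in for exact corners.

Run:
```python
import cv2,numpy as np
a=cv2.imread('pics/scene0.png');b=cv2.imread('pics/side0.png')
def c(i,x,y,w=160,h=120):return cv2.resize(i[y:y+h,x:x+w],(400,300),interpolation=cv2.INTER_CUBIC)
cv2.imwrite('pics/m0.png',np.vstack([np.hstack([c(a,140,190),c(a,360,170)]),np.hstack([c(b,280,290),c(b,200,160)])]))
```

```text
(no output)
```

View pics/m0.png

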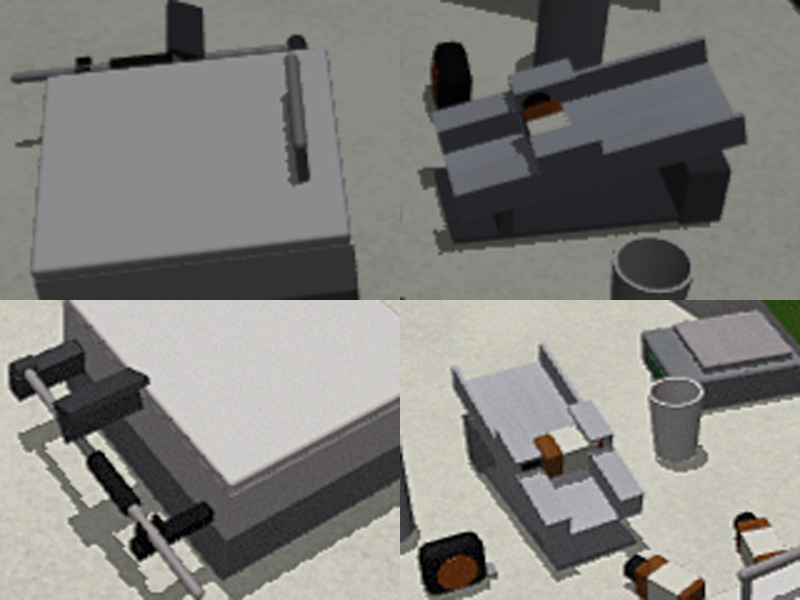

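Run:
```python
from h import *
np.set_printoptions(precision=4,suppress=True)
a,b=load('scene0'),load('side0')
for u in[(159.2,220),(270,210),(280,284.4),(153.2,298.8)]: print('lidS',onz(a,*u,.129))
for u in[(306,290),(392,257),(460,318),(373,363)]: print('lidB',onz(b,*u,.129))
for n,u,v in[('piv',(258.8,208),(291,319)),('tip',(146,221),(358,408)),('grip',(196,214.8),(325,363)),('h1',(257,212.5),(338.5,278)),('h2',(260,248),(376.5,258))]:print(n,tri((a,*u),(b,*v)))
# amber bottles
for s,n in((a,'S'),(b,'B')):
  hsv=cv2.cvtColor(s['image'],cv2.COLOR_RGB2HSV)
  m=cv2.inRange(hsv,(5,120,40),(20,255,255)); k,l,st,c=cv2.connectedComponentsWithStats(m)
  for i in range(1,k):
    if st[i,4]>15:print(n,st[i],c[i])
```

```text
lidS [ 0.4335 -0.3081  0.129 ]
lidS [ 0.4644 -0.0553  0.129 ]
lidS [ 0.7038 -0.077   0.129 ]
lidS [ 0.6779 -0.3307  0.129 ]
lidB [ 0.4546 -0.0668  0.129 ]
lidB [ 0.6955 -0.0978  0.129 ]
lidB [ 0.667  -0.3352  0.129 ]
lidB [ 0.4379 -0.3104  0.129 ]
piv [ 0.3997 -0.0785  0.084 ]
tip [ 0.3726 -0.3457  0.0835]
grip [ 0.3851 -0.2272  0.0865]
h1 [ 0.5146 -0.0974  0.1631]
h2 [ 0.6285 -0.1052  0.166 ]
S [439   0  17   8 106] [446.9623   2.8302]
S [531  81  29  14 307] [545.3648  87.1107]
S [409 210  16   9  71] [416.3521 213.5352]
S [340 248  13  11  82] [345.8171 253.0244]
S [320 256   9  11  41] [323.6098 260.9512]
S [329 288   4  12  37] [330.5405 293.5135]
S [353 289  10  13 119] [357.1765 295.0756]
B [  0 185  33  16 310] [ 15.6452 191.771 ]
B [254 214  11  16 114] [259.6667 221.6053]
B [335 247  12   6  46] [340.3261 249.1739]
B [215 262  16  14 174] [222.4943 268.477 ]
B [294 262  13  18  96] [298.2083 269.0521]
B [311 272  11  11  65] [316.1846 277.0154]
```

Run:
```python
from h import *
go((.573,-.102,.25),yaw(174.3))
```

```text
from [0.2294 0.4994 0.2349] shift [-563.3 -403.   -14.6] rot [ -0.1  -0.  -19. ]
```

```bash
A='-188 -134 -5 0 0 0 93'
python3 -m inch '-188 -134 -5 0 0 0 93;-188 -134 -5 0 0 0 93;-188 -134 -5 0 0 0 93;-188 -134 -5 0 0 0 93;-188 -134 -5 0 0 0 93;-188 -134 -5 0 0 0 93;-188 -134 -5 0 0 0 93'
python3 -m inch '-188 -134 -5 0 0 0 93;-188 -134 -5 0 0 0 93;-188 -134 -5 0 0 0 93;-188 -134 -5 0 0 0 93;-188 -134 -5 0 0 0 93;-188 -134 -5 0 0 0 93;-188 -134 -5 0 0 0 93'
python3 -m inch '-188 -134 -5 0 0 -19 93;-188 -134 -5 0 0 -19 93;-188 -134 -5 0 0 -19 93;-188 -134 -5 0 0 -19 93;-188 -134 -5 0 0 -19 93;-188 -134 -5 0 0 -19 93;-188 -134 -5 0 0 -19 93;-188 -134 -5 0 0 -19 93'
python3 - <<'E'
from h import *
go((.573,-.102,.169),yaw(174.3)); s=snap('wrist','w1')
print(s['position'],s['fx'],s['orientation'])
E
```

```text
time_s: 0.68
tool_pos: [0.3464, 0.2961, 0.2405]
tcp_rot: [[-0.907, 0.422, 0.001], [0.422, 0.907, -0.002], [-0.001, -0.001, -1.0]]
ft_force: [-0.1, 0.2, 0.4]
grip_width: 0.093
time_s: 1.27
tool_pos: [0.4616, 0.0962, 0.2453]
tcp_rot: [[-0.907, 0.421, 0.001], [0.421, 0.907, -0.001], [-0.001, -0.001, -1.0]]
ft_force: [0.4, -0.5, 0.8]
grip_width: 0.0929
time_s: 1.93
tool_pos: [0.5745, -0.1006, 0.2496]
tcp_rot: [[-0.995, 0.1, -0.002], [0.1, 0.995, 0.002], [0.002, 0.001, -1.0]]
ft_force: [-0.5, 0.8, -1.3]
grip_width: 0.0931
from [ 0.5745 -0.1006  0.2496] shift [ 1.2 -1.6 80.6] rot [ 0.1 -0.1 -0.1]
[ 0.50113579 -0.09363561  0.39816372] 386.9501966731111 [[ 0.10089034  0.95954905  0.26284361]
 [ 0.99489699 -0.09758619 -0.02563029]
 [ 0.00105639  0.26408816 -0.96449797]]
```

View pics/w1.png

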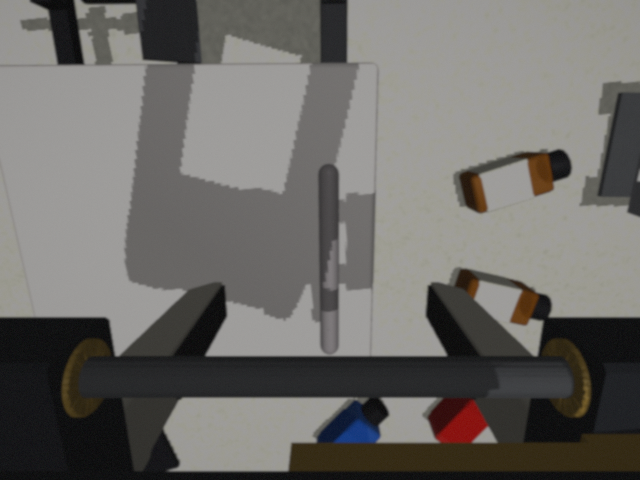

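The bar (px 329, rows 165–350) lies midway between the fingers and parallel to them. I'll go down and grip it.

```bash
python3 -m inch '0 -1 40 0 0 0 60;0 -1 75 0 0 0 50;0 -1 80 0 0 0 40;0 -1 80 0 0 0 20;0 -1 80 0 0 0 5;0 -1 80 0 0 0 5;0 -1 80 0 0 0 5;0 -1 80 0 0 0 5'
python3 -m inch '0 0 0 0 0 0 5;0 0 0 0 0 0 5;0 0 0 0 0 0 5'
python3 - <<'E'
from h import *
# arc in tool axes: tool y ~ -(chest x)?; displacement of handle
s=status.state();P=np.array(s['tool_pos'])+[0,0,.002];print(P, s['ft_force'])
ex=np.array([np.cos(np.radians(-95.7)),np.sin(np.radians(-95.7)),0]);R=np.array(s['tcp_rot'])
r0=np.array([-.225,.056])
for th in np.arange(.1,1.5,.1).tolist()+[1.45]:
    c,sn=np.cos(th),np.sin(th); # -x rotates to +z
    r=np.array([r0[0]*c+r0[1]*sn, -r0[0]*sn+r0[1]*c]); d=r-r0
    w=d[0]*ex+[0,0,d[1]]; print(round(th,2),np.round(R.T@w*1000,0))
E
```

```text
time_s: 2.65
tool_pos: [0.5751, -0.1022, 0.1726]
tcp_rot: [[-0.995, 0.099, 0.003], [0.099, 0.995, -0.001], [-0.003, -0.001, -1.0]]
ft_force: [-0.4, 0.3, 0.5]
grip_width: 0.0442
time_s: 2.9
tool_pos: [0.5743, -0.1022, 0.171]
tcp_rot: [[-0.995, 0.099, 0.001], [0.099, 0.995, -0.0], [-0.001, -0.0, -1.0]]
ft_force: [-0.4, -0.4, -0.3]
grip_width: 0.0245
[ 0.57426857 -0.10219702  0.17302924] [-0.37859636 -0.36981058 -0.27457238]
0.1 [ -0.  -7. -22.]
0.2 [ -0. -16. -44.]
0.3 [ -0. -27. -64.]
0.4 [ -0. -40. -83.]
0.5 [  -0.  -54. -101.]
0.6 [  -0.  -71. -117.]
0.7 [  -0.  -89. -132.]
0.8 [  -0. -108. -144.]
0.9 [  -0. -129. -155.]
1.0 [  -0. -151. -164.]
1.1 [  -0. -173. -170.]
1.2 [  -0. -196. -174.]
1.3 [  -0. -219. -176.]
1.4 [  -0. -242. -175.]
1.45 [  -0. -254. -174.]
```

```bash
python3 -m inch '0 0 0 0 0 0 5;0 0 0 0 0 0 5;0 0 0 0 0 0 5;0 0 0 0 0 0 5;0 0 0 0 0 0 5'
python3 -m inch '0 -3 -11 0 0 0 5;0 -7 -22 0 0 0 5;0 -11 -33 0 0 0 5;0 -16 -44 0 0 0 5;0 -21 -54 0 0 0 5;0 -27 -64 0 0 0 5;0 -33 -74 0 0 0 5;0 -40 -83 0 0 0 5'
python3 -m inch '0 -7 -9 0 0 0 5;0 -14 -18 0 0 0 5;0 -22 -26 0 0 0 5;0 -31 -34 0 0 0 5;0 -40 -42 0 0 0 5;0 -49 -49 0 0 0 5'
python3 - <<'E'
from h import *
print(load and snap('side','s1')['position'])
E
```

```text
time_s: 3.32
tool_pos: [0.5744, -0.0991, 0.1707]
tcp_rot: [[-0.995, 0.099, 0.001], [0.099, 0.995, 0.005], [-0.0, 0.005, -1.0]]
ft_force: [2.4, 8.3, 2.7]
grip_width: 0.011
time_s: 3.98
tool_pos: [0.5708, -0.1374, 0.2543]
tcp_rot: [[-0.995, 0.097, 0.001], [0.097, 0.995, 0.008], [-0.001, 0.008, -1.0]]
ft_force: [2.2, 15.2, 4.5]
grip_width: 0.0111
time_s: 4.48
tool_pos: [0.5662, -0.1862, 0.305]
tcp_rot: [[-0.995, 0.096, 0.003], [0.096, 0.995, 0.007], [-0.003, 0.007, -1.0]]
ft_force: [1.0, 14.1, 11.2]
grip_width: 0.0113
[ 0.00812062 -0.70040657  0.85194821]
```

View pics/s1.png

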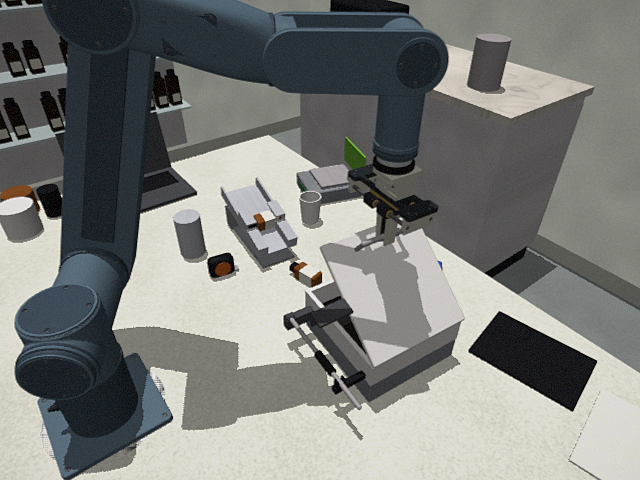

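The lid follows the arc, with the handle held at px ~(385,240). I'll carry on to the stop.

```bash
python3 -m inch '0 -9 -6 0 0 0 5;0 -18 -12 0 0 0 5;0 -28 -18 0 0 0 5;0 -39 -23 0 0 0 5;0 -50 -28 0 0 0 5;0 -61 -32 0 0 0 5;0 -72 -35 0 0 0 5;0 -83 -38 0 0 0 5'
python3 -m inch '0 -11 -2 0 0 0 5;0 -22 -4 0 0 0 5;0 -34 -5 0 0 0 5;0 -45 -6 0 0 0 5;0 -57 -6 0 0 0 5;0 -68 -5 0 0 0 5;0 -74 -5 0 0 0 5;0 -77 -4 0 0 0 5'
python3 -m inch '0 -2 0 0 0 0 5;0 -4 1 0 0 0 5;0 -5 1 0 0 0 5;0 -5 1 0 0 0 5'
```

```text
time_s: 5.2
tool_pos: [0.5579, -0.2718, 0.3429]
tcp_rot: [[-0.995, 0.097, 0.004], [0.097, 0.995, 0.002], [-0.003, 0.002, -1.0]]
ft_force: [1.1, 5.5, 6.6]
grip_width: 0.0112
time_s: 5.87
tool_pos: [0.5499, -0.3514, 0.3453]
tcp_rot: [[-0.995, 0.1, 0.002], [0.1, 0.995, -0.001], [-0.002, -0.001, -1.0]]
ft_force: [2.7, 10.9, 14.1]
grip_width: 0.0106
time_s: 6.2
tool_pos: [0.5498, -0.3518, 0.3452]
tcp_rot: [[-0.995, 0.096, 0.002], [0.096, 0.995, 0.004], [-0.002, 0.004, -1.0]]
ft_force: [1.9, 6.9, 4.2]
grip_width: 0.0125
```

```bash
python3 -m inch '0 0 0 0 0 0 5;0 -2 0 0 0 0 5;0 -4 0 0 0 0 5;0 -6 0 0 0 0 5;0 -6 0 0 0 0 5'
python3 - <<'E'
from h import *
snap('side','s2');snap('scene','a2')
a=cv2.imread('pics/a2.png');b=cv2.imread('pics/s2.png')
cv2.imwrite('pics/m2.png',cv2.resize(np.hstack([a[110:350,90:410],b[180:420,220:540]]),(800,300)))
E
```

```text
time_s: 6.62
tool_pos: [0.5492, -0.3517, 0.3437]
tcp_rot: [[-0.996, 0.092, -0.001], [0.092, 0.996, 0.016], [0.002, 0.016, -1.0]]
ft_force: [3.0, 28.9, 9.0]
grip_width: 0.0109
```

View pics/m2.png

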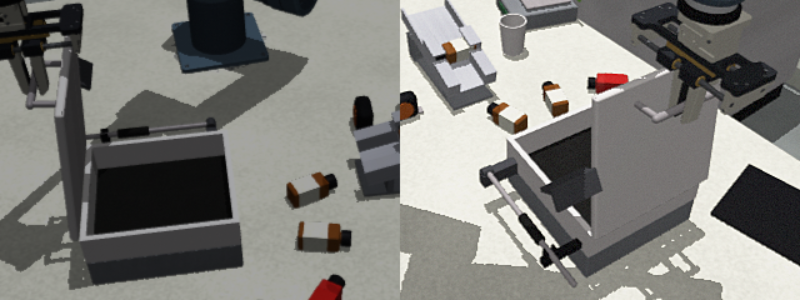

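```bash
python3 -m inch '0 3 0 0 0 0 5;0 6 0 0 0 0 15;0 6 0 0 0 0 30;0 6 0 0 0 0 30;0 6 -10 0 0 0 30;0 6 -40 0 0 0 30;0 6 -80 0 0 0 30;0 6 -95 0 0 0 30'
python3 - <<'E'
from h import *
np.set_printoptions(precision=4,suppress=True)
b=load('s2');C=np.array([.567,-.198,0]);a=np.radians(-95.7)
R=np.array([[np.cos(a),-np.sin(a),0],[np.sin(a),np.cos(a),0],[0,0,1]])
for u,v in[(142,180),(203,170),(197,197),(153,207)]:
    print([ (R.T@(onz(b,220+u/1.25,180+v/1.25,z)-C)).round(3) for z in(.22,.25,.28)])
P=C+R@[.036,-.178,.43];go(P,yaw(84.3))
# proj of theoretical slot
print(proj(b,C+R@[.12,-.158,.237]))
E
```

```text
time_s: 7.38
tool_pos: [0.5487, -0.3562, 0.4441]
tcp_rot: [[-0.995, 0.101, 0.004], [0.101, 0.995, -0.005], [-0.004, -0.005, -1.0]]
ft_force: [-0.5, 0.0, 1.4]
grip_width: 0.0299
[array([ 0.07 , -0.175,  0.22 ]), array([ 0.093, -0.191,  0.25 ]), array([ 0.116, -0.207,  0.28 ])]
[array([ 0.101, -0.086,  0.22 ]), array([ 0.122, -0.106,  0.25 ]), array([ 0.144, -0.126,  0.28 ])]
[array([ 0.138, -0.126,  0.22 ]), array([ 0.158, -0.144,  0.25 ]), array([ 0.178, -0.162,  0.28 ])]
[array([ 0.121, -0.189,  0.22 ]), array([ 0.141, -0.204,  0.25 ]), array([ 0.162, -0.22 ,  0.28 ])]
from [ 0.5487 -0.3562  0.4441] shift [175.7 123.   12.8] rot [-0.   0.4 89.9]
[357.4269 331.5696]
```

```bash
python3 -m inch '176 123 12 0 0 45 45;176 123 12 0 0 45 45;176 123 12 0 0 45 45;176 123 12 0 0 45 45;176 123 12 0 0 45 45;176 123 12 0 0 45 45;176 123 12 0 0 45 45;176 123 12 0 0 45 45'
python3 -m inch '0 0 0 0 0 45 45;0 0 0 0 0 45 45;0 0 0 0 0 45 45;0 0 0 0 0 45 45;0 0 0 0 0 45 45;0 0 0 0 0 45 45;0 0 0 0 0 45 45;0 0 0 0 0 45 45'
python3 -m inch '0 0 220 0 0 0 45;0 0 220 0 0 0 45;0 0 220 0 0 0 45;0 0 220 0 0 0 45;0 0 220 0 0 0 45;0 0 220 0 0 0 45;0 0 220 0 0 0 45'
python3 - <<'E'
from h import *
C=np.array([.567,-.198,0]);a=np.radians(-95.7)
R=np.array([[np.cos(a),-np.sin(a),0],[np.sin(a),np.cos(a),0],[0,0,1]])
go(C+R@[.036,-.178,.083],yaw(84.3)); snap('wrist','w3')
E
```

```text
time_s: 8.05
tool_pos: [0.3852, -0.2152, 0.4279]
tcp_rot: [[-0.632, 0.775, 0.001], [0.775, 0.632, -0.002], [-0.002, -0.0, -1.0]]
ft_force: [-0.4, -0.4, -0.1]
grip_width: 0.0451
time_s: 8.72
tool_pos: [0.3863, -0.216, 0.4267]
tcp_rot: [[0.1, 0.995, -0.001], [0.995, -0.1, -0.0], [-0.0, -0.001, -1.0]]
ft_force: [-0.3, -0.1, -0.4]
grip_width: 0.0447
time_s: 9.3
tool_pos: [0.3842, -0.2138, 0.2029]
tcp_rot: [[0.097, 0.995, -0.006], [0.995, -0.097, 0.005], [0.005, -0.007, -1.0]]
ft_force: [-0.1, -0.8, 0.5]
grip_width: 0.0447
from [ 0.3842 -0.2138  0.2029] shift [ -2.7   3.2 119.9] rot [-0.4 -0.3  0.1]
```

View pics/w3.png

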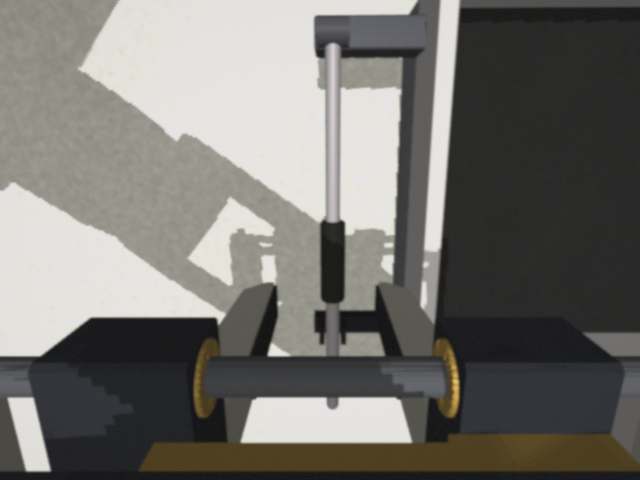

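The rod (px 333) and its sleeve (rows 220–300) lie between the fingers. I'll go down and grip.

```bash
python3 -m inch '-3 3 40 0 0 0 45;-3 3 80 0 0 0 45;-3 3 110 0 0 0 45;-3 3 119 0 0 0 45;-3 3 119 0 0 0 30;-3 3 119 0 0 0 10;-3 3 119 0 0 0 10;-3 3 119 0 0 0 10'
python3 -m inch '0 0 0 0 0 0 10;0 0 0 0 0 0 10;0 0 0 0 0 0 10;0 0 0 0 0 0 10'
python3 - <<'E'
from h import *
s=status.state();R=np.array(s['tcp_rot']);p=np.array(s['tool_pos'])
C=np.array([.567,-.198,0]);a=np.radians(-95.7)
Rc=np.array([[np.cos(a),-np.sin(a),0],[np.sin(a),np.cos(a),0],[0,0,1]])
g=p-R[:,2]*.002; piv=C+Rc@[-.102,-.178,.085]; print('grasp chest',Rc.T@(g-C))
for th in np.arange(.1,.68,.1).tolist()+[.62]:
    Q=cv2.Rodrigues(-Rc[:,1]*th)[0]
    n=piv+Q@(p-piv); print(round(th,2),(R.T@(n-p)*1000).round(1),np.degrees(cv2.Rodrigues(R.T@Q@R)[0].ravel()).round(1))
E
```

```text
time_s: 10.02
tool_pos: [0.39, -0.2196, 0.0898]
tcp_rot: [[0.098, 0.995, 0.003], [0.995, -0.098, -0.003], [-0.003, 0.003, -1.0]]
ft_force: [-9.2, -1.9, 3.3]
grip_width: 0.0228
time_s: 10.35
tool_pos: [0.3874, -0.2192, 0.0894]
tcp_rot: [[0.097, 0.995, -0.002], [0.995, -0.097, -0.002], [-0.003, -0.002, -1.0]]
ft_force: [-10.4, -3.2, 9.0]
grip_width: 0.0172
grasp chest [ 0.038886   -0.17664171  0.09140608]
0.1 [  1.1  -0.  -14. ] [ 0.  -5.7  0. ]
0.2 [  3.6  -0.  -27.9] [  0.  -11.5   0. ]
0.3 [  7.5  -0.1 -41.5] [  0.  -17.2   0. ]
0.4 [ 12.7  -0.1 -54.6] [  0.  -22.9   0. ]
0.5 [ 19.2  -0.1 -67.1] [  0.1 -28.6   0.1]
0.6 [ 26.9  -0.1 -78.9] [  0.1 -34.4   0.1]
0.62 [ 28.6  -0.1 -81.1] [  0.1 -35.5   0.1]
```

```bash
python3 -m inch '0 0 -7 0 -2.9 0 10;1 0 -14 0 -5.7 0 10;2 0 -21 0 -8.6 0 10;4 0 -28 0 -11.5 0 10;5 0 -35 0 -14.3 0 10;7 0 -41 0 -17.2 0 10;10 0 -48 0 -20 0 10;13 0 -55 0 -23 0 10'
python3 - <<'E'
from h import *
s=status.state();R=np.array(s['tcp_rot']);p=np.array(s['tool_pos'])
C=np.array([.567,-.198,0]);a=np.radians(-95.7)
Rc=np.array([[np.cos(a),-np.sin(a),0],[np.sin(a),np.cos(a),0],[0,0,1]])
g=Rc.T@(p-R[:,2]*.002-C)-[-.102,-.178,.085];print(g,np.arctan2(g[2],g[0]),np.hypot(g[2],g[0]))
for d in(.1,.15,.2,.22):
    Q=cv2.Rodrigues(-Rc[:,1]*d)[0];piv=C+Rc@[-.102,-.178,.085];n=piv+Q@(p-piv); print(d,(R.T@(n-p)*1000).round(1))
snap('side','s4');snap('scene','a4')
a=cv2.imread('pics/a4.png');b=cv2.imread('pics/s4.png')
cv2.imwrite('pics/m4.png',cv2.resize(np.hstack([a[110:350,90:410],b[180:420,220:540]]),(800,300)))
E
```

```text
time_s: 11.02
tool_pos: [0.3885, -0.2063, 0.1444]
tcp_rot: [[0.091, 0.995, -0.041], [0.914, -0.1, -0.393], [-0.395, -0.002, -0.918]]
ft_force: [-5.5, -2.8, -0.6]
grip_width: 0.017
[0.12715787 0.00123043 0.06120935] 0.44862877776583676 0.14112302244275443
0.1 [  1.1  -0.  -14.1]
0.15 [  2.2  -0.  -21. ]
0.2 [  3.6  -0.1 -27.9]
0.22 [  4.3  -0.1 -30.7]
```

View pics/m4.png

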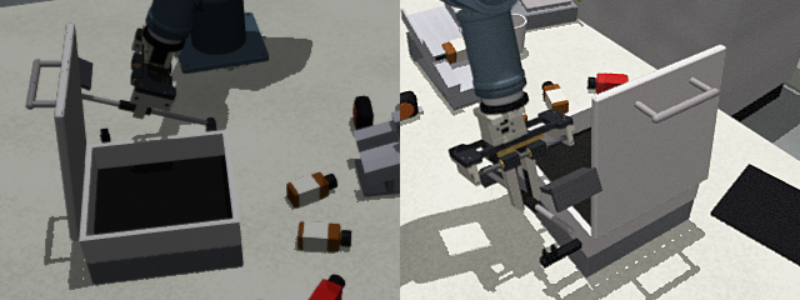

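The rod has swung up with the gripper to about 0.4 rad, its tip below the catch. I'll carry on.

```bash
python3 -m inch '0 0 -4 0 -1.5 0 10;0 0 -7 0 -2.9 0 10;1 0 -11 0 -4.3 0 10;1 0 -14 0 -5.7 0 10;2 0 -18 0 -7.2 0 10;2 0 -21 0 -8.6 0 10;3 0 -25 0 -10 0 10;4 0 -28 0 -11.5 0 10'
python3 -m inch '0 0 -1 0 -0.6 0 10;0 0 -3 0 -1.2 0 10;0 0 -3 0 -1.2 0 10'
```

```text
time_s: 11.78
tool_pos: [0.3899, -0.1919, 0.1688]
tcp_rot: [[0.082, 0.995, -0.059], [0.817, -0.101, -0.567], [-0.57, -0.002, -0.821]]
ft_force: [-7.3, -6.5, 1.2]
grip_width: 0.0172
time_s: 12.03
tool_pos: [0.3899, -0.1905, 0.1707]
tcp_rot: [[0.08, 0.995, -0.061], [0.805, -0.101, -0.584], [-0.587, -0.003, -0.809]]
ft_force: [-5.5, -10.4, -1.3]
grip_width: 0.0169
```

```bash
python3 -m inch '0 0 -1 0 0 0 10;0 0 -3 0 0 0 10;0 0 -4 0 0 0 10'
python3 - <<'E'
from h import *
snap('side','s5')
b=cv2.imread('pics/s5.png')
cv2.imwrite('pics/m5.png',cv2.resize(b[250:410,270:430],(600,600),interpolation=cv2.INTER_CUBIC))
C=np.array([.567,-.198,0]);a=np.radians(-95.7)
Rc=np.array([[np.cos(a),-np.sin(a),0],[np.sin(a),np.cos(a),0],[0,0,1]])
for th in(.56,.6,.62):print(((proj(load('s5'),C+Rc@[-.102+.269*np.cos(th),-.178,.085+.269*np.sin(th)])-[270,250])*3.75).round(0))
E
```

```text
time_s: 12.28
tool_pos: [0.3901, -0.1887, 0.1724]
tcp_rot: [[0.08, 0.995, -0.062], [0.807, -0.101, -0.583], [-0.586, -0.004, -0.81]]
ft_force: [-0.8, -20.7, -19.1]
grip_width: 0.0173
[299. 345.]
[292. 323.]
[289. 312.]
```

View pics/m5.png

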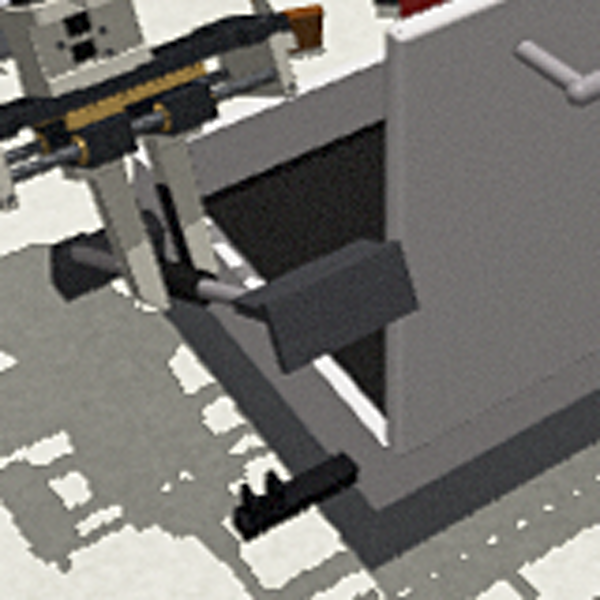

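The rod tip is inside the catch against its end, with about 28 N resistance. I'll release, back out, and locate the chute and bottles.

```bash
python3 -m inch '0 0 2 0 0 0 10;0 0 4 0 0 0 15;0 0 4 0 0 0 45;0 0 4 0 0 0 45;0 0 4 0 0 0 45;0 0 4 0 0 0 45'
python3 -m inch '0 0 -15 0 0 0 45;0 0 -30 0 0 0 45;0 0 -60 0 0 0 45;0 0 -100 0 0 0 45;0 0 -130 0 0 0 45'
python3 - <<'E'
from h import *
np.set_printoptions(precision=4,suppress=True)
a,b=load('scene0'),load('side0')
print('jam',tri((a,419,217),(b,265,216)))
print('can',onz(a,430,160,.125),onz(b,187,216,.125)); print('beak',onz(a,461,274,.09),onz(b,311,198,.09)); print('tape',onz(a,380,200,.03),onz(b,222,266,.03))
for n,u,v in[('upfarcorner',(360+303/2.5,170+40/2.5),(200+53/2.5,160+68/2.5)),('upnear',(360+345/2.5,170+120/2.5),(200+142/2.5,160+47/2.5))]:print(n,tri((a,*u),(b,*v)))
for u,v in[(346,253),(323.6,261),(330.5,293.5),(357,295)]:print('amb',onz(a,u,v,.03))
j=tri((a,419,217),(b,265,216));go((j[0],j[1],.33),yaw(180))
E
```

```text
time_s: 12.83
tool_pos: [0.3924, -0.189, 0.1701]
tcp_rot: [[0.081, 0.995, -0.056], [0.808, -0.099, -0.581], [-0.584, 0.002, -0.812]]
ft_force: [-0.4, 0.4, -0.9]
grip_width: 0.0391
time_s: 13.25
tool_pos: [0.3995, -0.1123, 0.2771]
tcp_rot: [[0.081, 0.995, -0.056], [0.808, -0.099, -0.58], [-0.583, 0.002, -0.812]]
ft_force: [1.6, 0.3, -0.2]
grip_width: 0.0449
jam [0.5556 0.2779 0.1064]
can [0.3689 0.3765 0.125 ] [0.3682 0.3771 0.125 ]
beak [0.736  0.3097 0.09  ] [0.7345 0.2964 0.09  ]
tape [0.3795 0.2437 0.03  ] [0.3884 0.2347 0.03  ]
upfarcorner [0.5122 0.4508 0.1325]
upnear [0.6282 0.4391 0.1291]
amb [0.5497 0.1052 0.03  ]
amb [0.5623 0.0472 0.03  ]
amb [0.6662 0.0376 0.03  ]
amb [0.6855 0.0933 0.03  ]
from [ 0.3995 -0.1123  0.2771] shift [ 297.3  116.9 -278.1] rot [-29.6  26.9 -92.3]
```

Run:
```python
from h import *
go((.5556,.278,.33),yaw(174.3))
```

```text
from [ 0.3995 -0.1123  0.2771] shift [ 297.4  116.9 -278.2] rot [-27.8  28.  -86.8]
```

```bash
python3 -m inch '297 117 -278 -28 28 -87 60;297 117 -278 -28 28 -87 60;297 117 -278 -28 28 -87 60;297 117 -278 -28 28 -87 60;297 117 -278 -28 28 -87 60;297 117 -278 -28 28 -87 60;297 117 -278 -28 28 -87 60;297 117 -278 -28 28 -87 60'
python3 - <<'E'
from h import *
go((.5556,.278,.33),yaw(174.3))
E
```

```text
time_s: 13.92
tool_pos: [0.5226, 0.196, 0.3172]
tcp_rot: [[-0.752, 0.651, 0.101], [0.615, 0.749, -0.246], [-0.236, -0.123, -0.964]]
ft_force: [0.6, -0.4, -0.4]
grip_width: 0.0597
from [0.5226 0.196  0.3172] shift [ 22.6  81.4 -29.1] rot [-11.   11.1 -34.2]
```

```bash
python3 -m inch '22 81 -29 -11 11 -34 60;22 81 -29 -11 11 -34 60;22 81 -29 -11 11 -34 60;22 81 -29 -11 11 -34 60;22 81 -29 -11 11 -34 60;22 81 -29 -11 11 -34 60;22 81 -29 -11 11 -34 60;22 81 -29 -11 11 -34 60'
python3 - <<'E'
from h import *
go((.5556,.278,.33),yaw(174.3)); snap('wrist','w6');s=snap('side','s6')
a=np.array(cv2.imread('pics/w6.png'));b=cv2.imread('pics/s6.png')
v=np.hstack([cv2.resize(a,(480,360)),cv2.resize(b[270:390,290:396],(318,360),interpolation=cv2.INTER_CUBIC)])
cv2.imwrite('pics/m6.png',v)
E
```

```text
time_s: 14.58
tool_pos: [0.5563, 0.2744, 0.3289]
tcp_rot: [[-0.994, 0.112, 0.003], [0.112, 0.994, -0.004], [-0.003, -0.003, -1.0]]
ft_force: [-0.7, 0.3, 0.5]
grip_width: 0.0604
from [0.5563 0.2744 0.3289] shift [ 1.1  3.5 -1.1] rot [-0.2  0.2 -0.7]
```

View pics/m6.png

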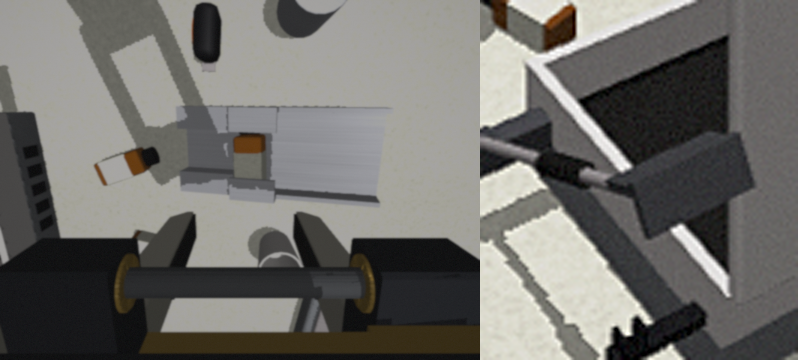

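Run:
```python
from h import *
np.set_printoptions(precision=4,suppress=True)
s=load('w6');k=lambda u,v,z:onz(s,u/.75,v/.75,z)[:2]
print('bottle',k(233,137,.106),k(265,137,.106),k(266,180,.106),k(234,178,.106))
print('lips: up-far',k(278,107,.125),k(278,132,.125),'low-far',k(228,132,.111),'near',k(275,203,.125),k(276,180,.125),k(228,202,.111),k(229,180,.111))
print('upper end walls',k(392,108,.138),k(380,205,.138))
hsv=cv2.cvtColor(s['image'],cv2.COLOR_RGB2HSV)
m=cv2.inRange(hsv,(5,120,40),(20,255,255)); n,l,st,c=cv2.connectedComponentsWithStats(m)
for i in range(1,n):
    if st[i,4]>60:
        r=cv2.minAreaRect(np.argwhere(l==i)[:,::-1].astype(np.float32));print(st[i],r,onz(s,*r[0],.106),onz(s,*r[0],.038))
```

```text
bottle [0.5248 0.2623] [0.5294 0.3028] [0.586  0.2988] [0.5786 0.257 ]
lips: up-far [0.4938 0.3202] [0.5228 0.3178] low-far [0.5174 0.2571] near [0.6125 0.3066] [0.5821 0.3105] [0.6093 0.2453] [0.5792 0.2505]
upper end walls [0.5089 0.4468] [0.6248 0.4348]
[312 179  41  25 956] ((332.0, 191.0), (24.0, 40.0), 90.0) [0.535  0.2817 0.106 ] [0.5447 0.2814 0.038 ]
[166 198  34  35 665] ((182.30084228515625, 214.9910125732422), (31.378833770751953, 25.993816375732422), 68.62937927246094) [0.542  0.1337 0.106 ] [0.5529 0.1063 0.038 ]
[127 219  15  27 102] ((133.50001525878906, 232.50001525878906), (29.06888198852539, 3.130495071411133), 63.43495178222656) [0.5539 0.0818 0.106 ] [0.567 0.045 0.038]
[162 339  21  13  86] ((172.0, 345.0), (12.0, 20.0), 90.0) [0.6808 0.0924 0.106 ] [0.7172 0.0575 0.038 ]
[467 339  33  44 307] ((485.9148254394531, 359.70977783203125), (46.28044509887695, 22.690898895263672), 51.842769622802734) [0.7362 0.4279 0.106 ] [0.7827 0.4545 0.038 ]
[152 351  20  67 363] ((160.2775421142578, 383.8359680175781), (16.2597599029541, 66.27156066894531), 5.440331935882568) [0.7269 0.0688 0.106 ] [0.7717 0.0296 0.038 ]
[473 384  27  28 167] ((485.4588928222656, 399.39044189453125), (24.929765701293945, 24.929765701293945), 69.44395446777344) [0.7869 0.4273 0.106 ] [0.8427 0.4538 0.038 ]
[ 186  434  454   37 7058] ((412.5, 452.0), (36.0, 453.0), 90.0) [0.8502 0.3423 0.106 ] [0.9176 0.3531 0.038 ]
```

The rod is holding the lid in the slot. The jammed bottle lies square across the chute at px (230–266, 135–180), at the lower end of the lips. I'll grip it through the lip gap with the tool normal to the slope.

```bash
cat >> h.py <<'E'
h=np.radians(84.3);t=np.radians(14);UX=np.array([np.cos(h),np.sin(h),0]);UP=UX*np.cos(t)+[0,0,np.sin(t)];N=-UX*np.sin(t)+[0,0,np.cos(t)]
RCH=np.stack([np.cross(UP,-N),UP,-N],1)
def ch(P=None):
    p=np.array(status.state()['tool_pos']);o=np.array([.5523,.294,.070]);d=p-o;print('chute s,across,n mm',(np.array([d@UP,d@np.cross(N,UP),d@N])*1000).round(1))
E
python3 - <<'E'
from h import *
g=np.array([.5515,.2847,.090]);print(RCH.round(2).tolist());go(g+.08*N,RCH)
E
```

```text
[[-1.0, 0.1, 0.02], [0.1, 0.97, 0.24], [-0.0, 0.24, -0.97]]
from [0.5559 0.2748 0.329 ] shift [  5.9  -9.5 161.4] rot [-14.2   0.3  -0.7]
```

```bash
python3 -m inch '6 -9 161 -14 0 -1 66;6 -9 161 -14 0 -1 66;6 -9 161 -14 0 -1 66;6 -9 161 -14 0 -1 66;6 -9 161 -14 0 -1 66;6 -9 161 -14 0 -1 66;6 -9 161 -14 0 -1 66'
python3 - <<'E'
from h import *
g=np.array([.5515,.2847,.090]);go(g,RCH);ch();snap('wrist','w7')
E
```

```text
time_s: 15.27
tool_pos: [0.5511, 0.2667, 0.1704]
tcp_rot: [[-0.996, 0.088, 0.031], [0.093, 0.967, 0.238], [-0.009, 0.24, -0.971]]
ft_force: [-0.1, 0.3, 0.0]
grip_width: 0.0663
from [0.5511 0.2667 0.1704] shift [ 2.  -1.8 82.3] rot [-0.1  0.4  0.5]
chute s,across,n mm [ -2.2  -1.5 104. ]
```

View pics/w7.png

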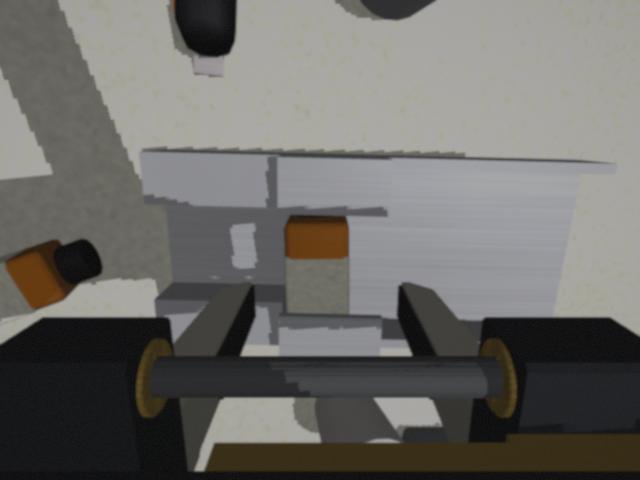

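Run:
```python
from h import *
s=load('w7');st=status.state();p=np.array(st['tool_pos']);R=np.array(st['tcp_rot'])
for d in(.04,.06,.08):print(proj(s,p+R[:,2]*d))
o=np.array([.5523,.294,.070])
for n in(.047,):
  for u,v in[(387,212),(381,317),(277,210),(278,315)]:
    p0,d=ray(s,u,v);q=p0+d*((o+n*N-p0)@N)/(d@N);e=q-o;print('lip',(e@UP*1000).round(1),(e@np.cross(N,UP)*1000).round(1))
```

```text
[327.44628119 284.56703596]
[327.33310179 271.58313446]
[327.23815141 260.69045883]
lip 29.9 32.7
lip 29.5 -29.5
lip -29.4 33.3
lip -30.4 -28.8
```

The chute frame checks out: the lips run from s = −30 to +30 mm. The bottle (px 286–349) is about 6 mm down-slope of the jaw centre, so I'll shift, descend and grip.

```bash
python3 -m inch '3 -6 20 0 0 0 66;3 -6 45 0 0 0 66;3 -6 65 0 0 0 66;3 -6 80 0 0 0 66;3 -6 80 0 0 0 66'
python3 -m inch '0 0 0 0 0 0 40;0 0 0 0 0 0 30;0 0 0 0 0 0 30;0 0 0 0 0 0 30;0 0 0 0 0 0 30;0 0 0 0 0 0 30'
python3 -c "
from h import *
ch()"
```

```text
time_s: 15.73
tool_pos: [0.5483, 0.2804, 0.0885]
tcp_rot: [[-0.996, 0.088, 0.027], [0.092, 0.967, 0.238], [-0.005, 0.239, -0.971]]
ft_force: [0.5, 0.3, 0.1]
grip_width: 0.0659
time_s: 16.23
tool_pos: [0.5491, 0.2793, 0.0901]
tcp_rot: [[-0.996, 0.089, 0.029], [0.094, 0.967, 0.238], [-0.007, 0.24, -0.971]]
ft_force: [-0.7, -0.9, 6.6]
grip_width: 0.0379
chute s,across,n mm [-9.7  1.7 23.1]
```

```bash
python3 -m inch '0 10 -1 0 0 0 30;0 20 -1 0 0 0 30;0 32 -1 0 0 0 30;0 44 -1 0 0 0 30;0 56 -1 0 0 0 30;0 68 -1 0 0 0 30;0 76 -1 0 0 0 30;0 76 -1 0 0 0 30'
python3 - <<'E'
from h import *
ch();snap('wrist','w8');snap('scene','a8')
a=cv2.imread('pics/w8.png');b=cv2.imread('pics/a8.png')
cv2.imwrite('pics/m8.png',np.hstack([cv2.resize(a,(400,300)),cv2.resize(b[150:270,360:520],(400,300))]))
E
```

```text
time_s: 16.9
tool_pos: [0.5555, 0.3553, 0.1091]
tcp_rot: [[-0.996, 0.087, 0.029], [0.092, 0.967, 0.24], [-0.007, 0.241, -0.97]]
ft_force: [-0.1, 0.3, 5.7]
grip_width: 0.0379
chute s,across,n mm [68.9  2.9 23.1]
```

View pics/m8.png

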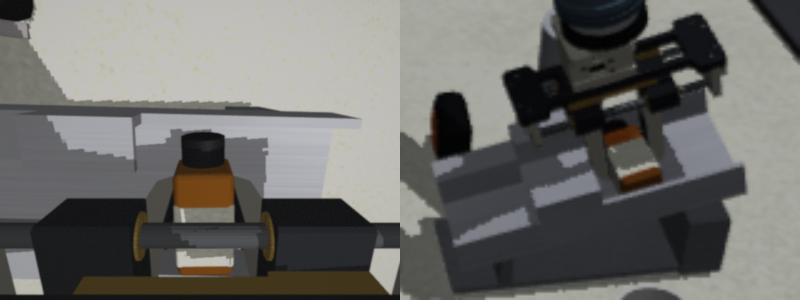

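The bottle is held at s = 69 mm, clear of the lips, with its cap towards the robot. I'll lift it out and work out the grip offset along it.

```bash
python3 - <<'E'
from h import *
s=load('w8');o=np.array([.5523,.294,.070]);p=np.array(status.state()['tool_pos'])
for v in(165,178,268,275):
  p0,d=ray(s,326,v*1.6);q=p0+d*((o+.038*N-p0)@N)/(d@N);print(v,((q-p)@np.cross(N,UP)*1000).round(1))
E
python3 -m inch '0 0 -15 0 0 0 30;0 0 -35 0 0 0 30;0 0 -65 0 0 0 30;0 0 -100 0 0 0 30;0 0 -130 0 0 0 30;0 0 -130 0 0 0 30'
python3 - <<'E'
from h import *
go((.53,-.10,.26),yaw(174.3))
E
```

```text
165 29.0
178 20.9
268 -43.0
275 -48.6
time_s: 17.5
tool_pos: [0.554, 0.3223, 0.2406]
tcp_rot: [[-0.996, 0.087, 0.037], [0.093, 0.966, 0.241], [-0.014, 0.243, -0.97]]
ft_force: [0.7, -0.0, -0.2]
grip_width: 0.0376
from [0.554  0.3223 0.2406] shift [ -15.9 -405.4 -121.3] rot [14.1  0.8  0.4]
```

```bash
python3 -m inch '-8 -203 -61 7 0 0 30;-8 -203 -61 7 0 0 30;-8 -203 -61 7 0 0 30;-8 -203 -61 7 0 0 30;-8 -203 -61 7 0 0 30;-8 -203 -61 7 0 0 30'
python3 - <<'E'
from h import *
go((.53,-.10,.26),yaw(174.3))
E
```

```text
time_s: 18.0
tool_pos: [0.5394, 0.1048, 0.2438]
tcp_rot: [[-0.995, 0.096, 0.015], [0.097, 0.989, 0.115], [-0.004, 0.116, -0.993]]
ft_force: [1.3, 0.1, -0.4]
grip_width: 0.038
from [0.5394 0.1048 0.2438] shift [ -10.7 -201.5  -39.9] rot [6.7 0.2 0.1]
```

```bash
python3 -m inch '-10 -201 -40 6.7 0 0 30;-10 -201 -40 6.7 0 0 30;-10 -201 -40 6.7 0 0 30;-10 -201 -40 6.7 0 0 30;-10 -201 -40 6.7 0 0 30;-10 -201 -40 6.7 0 0 30;-10 -201 -40 6.7 0 0 30'
python3 - <<'E'
from h import *
snap('wrist','w9');print(status.state()['tool_pos'])
E
```

```text
time_s: 18.58
tool_pos: [0.5304, -0.0953, 0.2596]
tcp_rot: [[-0.995, 0.097, 0.004], [0.097, 0.995, 0.003], [-0.004, 0.004, -1.0]]
ft_force: [-0.8, 0.5, -2.0]
grip_width: 0.0375
[ 0.53029086 -0.09380841  0.25956211]
```

View pics/w9.png

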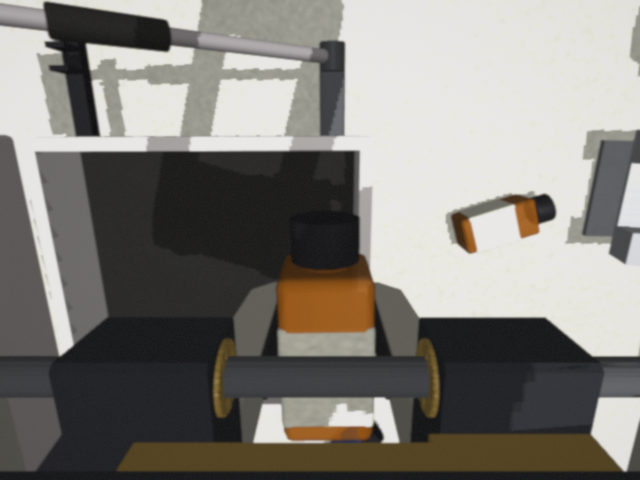

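```bash
cat >> h.py <<'E'
CH=np.array([.567,-.198,0]);_a=np.radians(-95.7)
RC=np.array([[np.cos(_a),-np.sin(_a),0],[np.sin(_a),np.cos(_a),0],[0,0,1]])
E
python3 - <<'E'
from h import *
s=load('w9')
for u,v in[(359,151),(37,152),(370,137),(362,260)]:
    q=onz(s,u,v,.115);print(q.round(4),(RC.T@(q-CH)).round(4))
hsv=cv2.cvtColor(s['image'],cv2.COLOR_RGB2HSV)
m=cv2.inRange(hsv,(5,120,40),(20,255,255));n,l,st,c=cv2.connectedComponentsWithStats(m)
for i in range(1,n):
    if st[i,4]>60 and c[i][0]>420:print(st[i],onz(s,*c[i],.03).round(4))
go(CH+RC@[-.07,-.053,.14],yaw(174.3))
E
```

```text
[ 0.4705 -0.0647  0.115 ] [-0.123  -0.1092  0.115 ]
[ 0.4482 -0.3006  0.115 ] [ 0.1139 -0.1081  0.115 ]
[ 0.4614 -0.056   0.115 ] [-0.1308 -0.1192  0.115 ]
[ 0.5551 -0.0686  0.115 ] [-0.1275 -0.0247  0.115 ]
[504 196  35  41 786] [0.5522 0.1029 0.03  ]
[453 213  23  40 531] [0.5644 0.0417 0.03  ]
[417 338  19  19 110] [ 0.6933 -0.0014  0.03  ]
[428 357  12  33 141] [0.7227 0.0072 0.03  ]
[420 388  20  30 156] [0.765 0.004 0.03 ]
from [ 0.5303 -0.0938  0.2596] shift [  6.7 -30.5 119.4] rot [0.2 0.2 0.3]
```

```bash
python3 -m inch '6 -14 40 0 0 0 30;6 -27 80 0 0 0 30;6 -27 119 0 0 0 30;6 -27 150 0 0 0 30;6 -27 165 0 0 0 30;6 -27 171 0 0 0 30;6 -27 174 0 0 0 30;6 -27 174 0 0 0 30'
```

```text
time_s: 19.3
tool_pos: [0.5234, -0.1191, 0.0867]
tcp_rot: [[-0.996, 0.092, 0.006], [0.092, 0.996, 0.002], [-0.005, 0.003, -1.0]]
ft_force: [0.0, 1.3, -0.5]
grip_width: 0.0377
```

```bash
python3 -m inch '0 0 2 0 0 0 30;0 0 4 0 0 0 30;0 0 5 0 0 0 30;0 0 5 0 0 0 30'
python3 -m inch '0 0 0 0 0 0 42;0 0 0 0 0 0 48;0 0 0 0 0 0 48;0 0 0 0 0 0 48;0 0 0 0 0 0 48'
python3 -m inch '0 0 -30 0 0 0 48;0 0 -70 0 0 0 48;0 0 -110 0 0 0 48;0 0 -150 0 0 0 48;0 0 -170 0 0 0 48;0 0 -170 0 0 0 48'
python3 - <<'E'
from h import *
s=snap('scene','a10')
hsv=cv2.cvtColor(s['image'],cv2.COLOR_RGB2HSV)
m=cv2.inRange(hsv,(5,120,40),(20,255,255));n,l,st,c=cv2.connectedComponentsWithStats(m)
for i in range(1,n):
    if st[i,4]>30 and 250<c[i][0]<420 and c[i][1]<330:print(st[i],onz(s,*c[i],.025).round(4))
w=snap('wrist','w10')
cv2.imwrite('pics/m10.png',np.hstack([cv2.resize(cv2.imread('pics/w10.png'),(400,300)),cv2.resize(cv2.imread('pics/a10.png')[180:360,140:380],(400,300))]))
E
```

```text
time_s: 19.63
tool_pos: [0.524, -0.1204, 0.0833]
tcp_rot: [[-0.996, 0.093, 0.008], [0.093, 0.996, 0.001], [-0.008, 0.002, -1.0]]
ft_force: [0.7, 1.2, 5.2]
grip_width: 0.0379
time_s: 20.05
tool_pos: [0.5229, -0.1204, 0.0816]
tcp_rot: [[-0.996, 0.093, 0.005], [0.093, 0.996, 0.002], [-0.005, 0.002, -1.0]]
ft_force: [0.7, 0.9, -0.4]
grip_width: 0.0477
time_s: 20.55
tool_pos: [0.5245, -0.1217, 0.2575]
tcp_rot: [[-0.996, 0.093, 0.015], [0.093, 0.996, -0.003], [-0.015, -0.001, -1.0]]
ft_force: [0.7, 0.1, 0.5]
grip_width: 0.0479
[247 139  14   4  32] [ 0.0057 -0.0303  0.025 ]
[340 248  13  12  85] [0.5452 0.1063 0.025 ]
[320 256   9  11  44] [0.5581 0.0484 0.025 ]
[344 294   5  14  40] [0.6909 0.0676 0.025 ]
[369 296  11  14 126] [0.7133 0.1229 0.025 ]
```

View pics/m10.png

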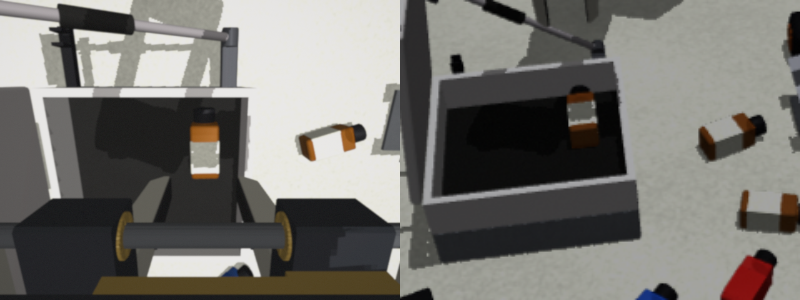

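The jammed bottle lies flat in the well, and the lid is still propped. Bottle2 has been knocked about 3 cm, so I'll use its new position. Bottle 1 next: hover and look.

Run:
```python
from h import *
go((.557,.072,.20),yaw(101.8))
```

```text
from [ 0.5222 -0.1207  0.252 ] shift [-16.3 195.   52.5] rot [ 0.3  0.3 72.8]
```

```bash
python3 -m inch '-16 195 0 0 0 37 70;-16 195 0 0 0 37 70;-16 195 0 0 0 37 70;-16 195 20 0 0 37 70;-16 195 40 0 0 37 70;-16 195 52 0 0 37 70;-16 195 52 0 0 37 70'
python3 -m inch '0 0 0 0 0 36 70;0 0 0 0 0 36 70;0 0 0 0 0 36 70;0 0 0 0 0 36 70;0 0 0 0 0 36 70;0 0 0 0 0 36 70;0 0 0 0 0 36 70'
python3 - <<'E'
from h import *
s=snap('wrist','w11');st=status.state();R=np.array(st['tcp_rot']);p=np.array(st['tool_pos'])
print(p,np.degrees(np.arctan2(R[1,0],R[0,0])))
hsv=cv2.cvtColor(s['image'],cv2.COLOR_RGB2HSV)
m=cv2.inRange(hsv,(5,120,40),(20,255,255));n,l,t,c=cv2.connectedComponentsWithStats(m)
for i in range(1,n):
    if t[i,4]>60 and c[i][1]<430:
        print(t[i],onz(s,*c[i],.03).round(4))
for d in(.14,.17):print(proj(s,p+R[:,2]*d))
E
```

```text
time_s: 21.23
tool_pos: [0.5526, 0.0756, 0.1935]
tcp_rot: [[-0.739, 0.673, -0.006], [0.673, 0.739, 0.004], [0.007, -0.002, -1.0]]
ft_force: [-0.6, 0.4, -1.2]
grip_width: 0.0701
time_s: 21.82
tool_pos: [0.5559, 0.0713, 0.1994]
tcp_rot: [[-0.206, 0.979, 0.003], [0.979, 0.206, 0.002], [0.001, 0.004, -1.0]]
ft_force: [-0.1, -0.6, 0.5]
grip_width: 0.0703
[0.55601539 0.0714213  0.19952939] 101.87788205504664
[ 310  176   45   30 1248] [0.5552 0.1016 0.03  ]
[ 494  189   61   44 1420] [0.7164 0.1204 0.03  ]
[459 247  46  35 434] [0.6953 0.0649 0.03  ]
[312 258  43   8 325] [0.5684 0.0422 0.03  ]
[125 339  38  78 575] [ 0.4145 -0.1053  0.03  ]
[491 339  22  12 101] [ 0.7374 -0.0042  0.03  ]
[501 347  18  16  94] [ 0.7484 -0.0121  0.03  ]
[517 371  11  24  78] [ 0.7707 -0.0393  0.03  ]
[496 391  27  27 186] [ 0.7668 -0.0631  0.03  ]
[326.63348265 234.72726177]
[326.58310308 225.94295845]
```

View pics/w11.png

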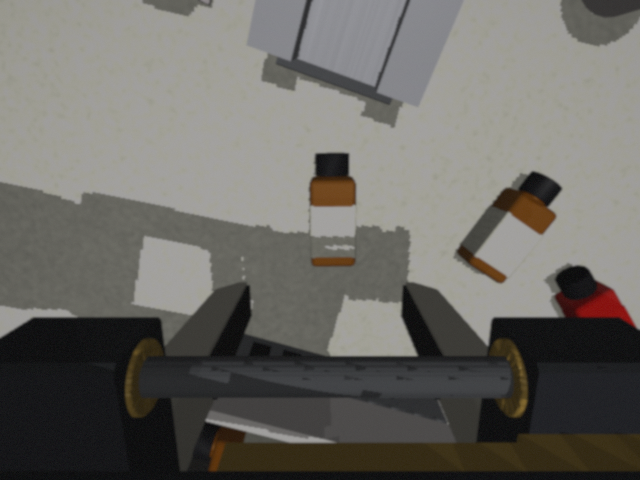

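Bottle 1 is centred at px (333,220), about 5 mm to +y and 7 mm to +x of the tool. I'll go down and grip it.

```bash
python3 -m inch '6 5 40 0 0 0 66;6 5 80 0 0 0 66;6 5 120 0 0 0 66;6 5 150 0 0 0 66;6 5 170 0 0 0 66;6 5 176 0 0 0 66;6 5 176 0 0 0 66'
python3 -m inch '0 0 0 0 0 0 30;0 0 0 0 0 0 30;0 0 0 0 0 0 30;0 0 0 0 0 0 30;0 0 0 0 0 0 30;0 0 0 0 0 0 30'
python3 -m inch '0 0 -20 0 0 0 30;0 0 -50 0 0 0 30;0 0 -90 0 0 0 30;0 0 -130 0 0 0 30;0 0 -170 0 0 0 30;0 0 -210 0 0 0 30;0 0 -210 0 0 0 30'
python3 - <<'E'
from h import *
s=load('w11')
for v in(178,262):print(onz(s,333,v,.038).round(4))
go(CH+RC@[-.073,.062,.23],yaw(174.3))
E
```

```text
time_s: 22.45
tool_pos: [0.5596, 0.0792, 0.0223]
tcp_rot: [[-0.204, 0.979, 0.001], [0.979, 0.204, 0.002], [0.002, 0.001, -1.0]]
ft_force: [-0.3, -0.0, -0.3]
grip_width: 0.0659
time_s: 22.95
tool_pos: [0.5617, 0.0793, 0.0254]
tcp_rot: [[-0.202, 0.979, 0.007], [0.979, 0.202, 0.002], [0.0, 0.007, -1.0]]
ft_force: [-2.1, -0.3, 6.5]
grip_width: 0.0382
time_s: 23.53
tool_pos: [0.5639, 0.0789, 0.2433]
tcp_rot: [[-0.202, 0.979, 0.021], [0.979, 0.202, 0.001], [-0.003, 0.02, -1.0]]
ft_force: [1.5, -0.2, -0.1]
grip_width: 0.0376
[0.5532 0.1128 0.038 ]
[0.5679 0.0442 0.038 ]
from [0.5639 0.0789 0.2433] shift [-220.6   27.8   14.6] rot [  0.9   0.9 -72.6]
```

```bash
python3 -m inch '-220 28 0 0 0 -37 30;-220 28 0 0 0 -37 30;-220 28 0 0 0 -37 30;-220 28 0 0 0 -37 30;-220 28 0 0 0 -37 30;-220 28 0 0 0 -37 30;-220 28 0 0 0 -37 30'
python3 -m inch '0 0 0 0 0 -36 30;0 0 0 0 0 -36 30;0 0 0 0 0 -36 30;0 0 0 0 0 -36 30;0 0 0 0 0 -36 30;0 0 0 0 0 -36 30;0 0 0 0 0 -36 30'
python3 - <<'E'
from h import *
go(CH+RC@[-.073,.062,.086],yaw(174.3))
E
```

```text
time_s: 24.12
tool_pos: [0.6324, -0.1358, 0.2329]
tcp_rot: [[-0.749, 0.663, 0.005], [0.663, 0.749, 0.0], [-0.003, 0.004, -1.0]]
ft_force: [-0.2, 0.4, -2.1]
grip_width: 0.038
time_s: 24.7
tool_pos: [0.6314, -0.1299, 0.2339]
tcp_rot: [[-0.995, 0.097, 0.005], [0.097, 0.995, 0.002], [-0.005, 0.003, -1.0]]
ft_force: [0.8, -0.3, -1.1]
grip_width: 0.0375
from [ 0.6314 -0.1299  0.2339] shift [ -4.   -1.6 147.9] rot [0.2 0.3 0.2]
```

```bash
python3 -m inch '-4 -2 40 0 0 0 30;-4 -2 80 0 0 0 30;-4 -2 115 0 0 0 30;-4 -2 138 0 0 0 30;-4 -2 145 0 0 0 30;-4 -2 149 0 0 0 30;-4 -2 151 0 0 0 30;-4 -2 151 0 0 0 30'
python3 -m inch '0 0 1 0 0 0 42;0 0 1 0 0 0 48;0 0 1 0 0 0 48;0 0 1 0 0 0 48;0 0 1 0 0 0 48'
python3 -m inch '0 0 -30 0 0 0 48;0 0 -70 0 0 0 48;0 0 -110 0 0 0 48;0 0 -150 0 0 0 48;0 0 -170 0 0 0 48;0 0 -170 0 0 0 48'
python3 - <<'E'
from h import *
go((.707,.090,.20),yaw(69.2))
E
```

```text
time_s: 25.37
tool_pos: [0.6361, -0.1324, 0.0853]
tcp_rot: [[-0.995, 0.096, 0.005], [0.096, 0.995, 0.002], [-0.005, 0.002, -1.0]]
ft_force: [-2.1, 0.7, 3.3]
grip_width: 0.0378
time_s: 25.78
tool_pos: [0.6365, -0.133, 0.0823]
tcp_rot: [[-0.996, 0.094, 0.006], [0.094, 0.996, 0.002], [-0.005, 0.002, -1.0]]
ft_force: [-0.5, -0.9, -0.5]
grip_width: 0.048
time_s: 26.28
tool_pos: [0.638, -0.1342, 0.2592]
tcp_rot: [[-0.995, 0.094, 0.016], [0.094, 0.996, -0.002], [-0.016, -0.001, -1.0]]
ft_force: [0.6, 0.2, 1.0]
grip_width: 0.0478
from [ 0.638  -0.1342  0.2592] shift [-46.7 229.7  59.8] rot [  0.8   0.7 105.4]
```

```bash
python3 -m inch '-47 230 0 0 0 50 66;-47 230 0 0 0 50 66;-47 230 0 0 0 50 66;-47 230 20 0 0 50 66;-47 230 40 0 0 50 66;-47 230 58 0 0 50 66;-47 230 58 0 0 50 66;-47 230 58 0 0 50 66'
python3 -m inch '0 0 0 0 0 55 66;0 0 0 0 0 55 66;0 0 0 0 0 55 66;0 0 0 0 0 55 66;0 0 0 0 0 55 66;0 0 0 0 0 55 66;0 0 0 0 0 55 66;0 0 0 0 0 55 66'
python3 - <<'E'
from h import *
s=snap('wrist','w12');st=status.state();R=np.array(st['tcp_rot']);p=np.array(st['tool_pos'])
print(p,np.degrees(np.arctan2(R[1,0],R[0,0])))
print(proj(s,p+R[:,2]*(p[2]-.038)))
E
```

```text
time_s: 26.95
tool_pos: [0.7021, 0.0946, 0.19]
tcp_rot: [[-0.567, 0.823, -0.002], [0.823, 0.567, 0.003], [0.003, -0.0, -1.0]]
ft_force: [0.4, -0.3, 0.6]
grip_width: 0.0662
time_s: 27.62
tool_pos: [0.7042, 0.0897, 0.1956]
tcp_rot: [[0.352, 0.936, 0.006], [0.936, -0.352, 0.001], [0.003, 0.005, -1.0]]
ft_force: [-0.6, 0.3, -0.6]
grip_width: 0.066
[0.70424656 0.08980136 0.19562106] 69.20251529589576
[326.1743523  229.21096061]
```

View pics/w12.png

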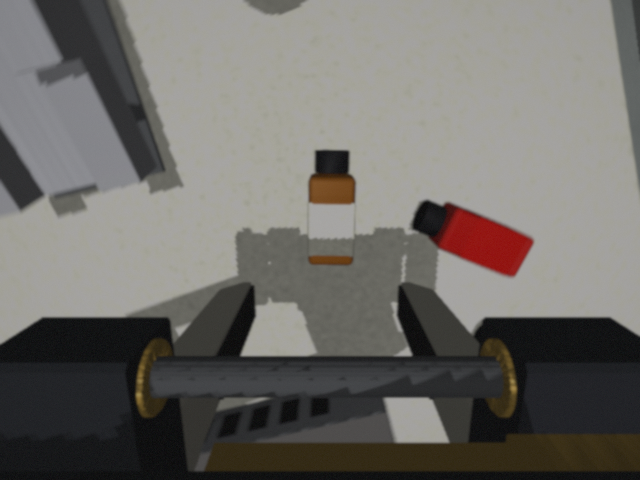

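Bottle 2 is at px (332,219), +5 mm in y and +8 mm in x from the tool. The red decoy's cap starts at px 413, far enough for the finger. I'll grip it with a smaller opening.

```bash
python3 -m inch '7 5 40 0 0 0 56;7 5 80 0 0 0 56;7 5 120 0 0 0 56;7 5 150 0 0 0 56;7 5 166 0 0 0 56;7 5 172 0 0 0 56;7 5 172 0 0 0 56'
python3 -m inch '0 0 0 0 0 0 30;0 0 0 0 0 0 30;0 0 0 0 0 0 30;0 0 0 0 0 0 30;0 0 0 0 0 0 30;0 0 0 0 0 0 30'
python3 -m inch '0 0 -20 0 0 0 30;0 0 -50 0 0 0 30;0 0 -90 0 0 0 30;0 0 -130 0 0 0 30;0 0 -170 0 0 0 30;0 0 -210 0 0 0 30;0 0 -210 0 0 0 30'
python3 - <<'E'
from h import *
go(CH+RC@[.004,.01,.25],yaw(174.3))
E
```

```text
time_s: 28.25
tool_pos: [0.7111, 0.0956, 0.0213]
tcp_rot: [[0.346, 0.938, 0.002], [0.938, -0.346, 0.002], [0.002, 0.001, -1.0]]
ft_force: [0.4, 0.2, 0.8]
grip_width: 0.0559
time_s: 28.75
tool_pos: [0.7133, 0.0965, 0.0254]
tcp_rot: [[0.347, 0.938, 0.009], [0.938, -0.347, 0.002], [0.005, 0.008, -1.0]]
ft_force: [-1.4, 0.1, 5.7]
grip_width: 0.0379
time_s: 29.33
tool_pos: [0.7147, 0.0964, 0.2446]
tcp_rot: [[0.347, 0.938, 0.023], [0.938, -0.347, 0.002], [0.009, 0.021, -1.0]]
ft_force: [1.2, -0.2, 0.4]
grip_width: 0.0381
from [0.7147 0.0964 0.2446] shift [-328.6  -25.4   -9. ] rot [   1.3    0.7 -104.6]
```

```bash
python3 -m inch '-130 0 0 0 0 -53 30;-130 0 0 0 0 -53 30;-130 0 0 0 0 -53 30;-130 0 0 0 0 -53 30;-130 0 0 0 0 -53 30;-130 0 0 0 0 -53 30;-130 0 0 0 0 -53 30;-130 0 0 0 0 -53 30'
python3 -m inch '0 0 0 0 0 -52 30;0 0 0 0 0 -52 30;0 0 0 0 0 -52 30;0 0 0 0 0 -52 30;0 0 0 0 0 -52 30;0 0 0 0 0 -52 30;0 0 0 0 0 -52 30;0 0 0 0 0 -52 30'
python3 - <<'E'
from h import *
go(CH+RC@[-.03,.01,.20],yaw(174.3))
go(CH+RC@[-.005,.01,.086],yaw(174.3))
E
```

```text
time_s: 30.0
tool_pos: [0.6655, -0.0259, 0.2326]
tcp_rot: [[-0.545, 0.839, 0.005], [0.839, 0.545, 0.002], [-0.001, 0.006, -1.0]]
ft_force: [0.2, -0.2, -1.1]
grip_width: 0.0381
time_s: 30.67
tool_pos: [0.6655, -0.0256, 0.2324]
tcp_rot: [[-0.996, 0.086, 0.005], [0.086, 0.996, 0.002], [-0.005, 0.002, -1.0]]
ft_force: [-0.1, 0.9, -1.0]
grip_width: 0.0381
from [ 0.6655 -0.0256  0.2324] shift [  73.  -150.5   31.7] rot [0.1 0.3 0.7]
from [ 0.6655 -0.0256  0.2324] shift [  73.9 -175.8  145.7] rot [0.1 0.3 0.7]
```

```bash
python3 -m inch '73 -150 0 0 0 0.5 30;73 -150 0 0 0 0.5 30;73 -150 0 0 0 0.5 30;73 -150 15 0 0 0.5 30;73 -150 30 0 0 0.5 30;73 -150 32 0 0 0.5 30'
python3 -m inch '0 -10 20 0 0 0 30;0 -25 45 0 0 0 30;0 -25 75 0 0 0 30;0 -25 100 0 0 0 30;0 -25 110 0 0 0 30;0 -25 115 0 0 0 30;0 -25 117 0 0 0 30;0 -25 117 0 0 0 30'
python3 - <<'E'
from h import *
print((RC.T@(np.array(status.state()['tool_pos'])-CH)).round(4))
E
```

```text
time_s: 31.17
tool_pos: [0.5766, -0.1697, 0.1974]
tcp_rot: [[-0.994, 0.106, 0.002], [0.106, 0.994, 0.003], [-0.001, 0.004, -1.0]]
ft_force: [-0.2, 1.7, -1.9]
grip_width: 0.0378
time_s: 31.83
tool_pos: [0.5775, -0.1916, 0.0851]
tcp_rot: [[-0.995, 0.1, 0.005], [0.1, 0.995, 0.002], [-0.005, 0.002, -1.0]]
ft_force: [-3.0, 1.7, 5.4]
grip_width: 0.038
[-0.0075  0.0098  0.0851]
```

Contact on the floor. I'll release, rise at a slant away from the lid, retreat and check.

```bash
python3 -m inch '0 0 0 0 0 0 42;0 0 0 0 0 0 47;0 0 0 0 0 0 47;0 0 0 0 0 0 47;0 0 0 0 0 0 47'
python3 -m inch '0 0 -30 0 0 0 47;0 0 -60 0 0 0 47;0 15 -90 0 0 0 47;0 40 -120 0 0 0 47;0 70 -150 0 0 0 47;0 100 -180 0 0 0 47;0 130 -200 0 0 0 47'
python3 -m inch '0 40 0 0 0 0 47;0 80 0 0 0 0 47;0 120 0 0 0 0 47;0 160 0 0 0 0 47;0 200 0 0 0 0 47;0 240 0 0 0 0 47;0 240 0 0 0 0 47;0 240 0 0 0 0 47'
python3 - <<'E'
from h import *
snap('scene','a13');snap('side','s13')
a=cv2.imread('pics/a13.png');b=cv2.imread('pics/s13.png')
cv2.imwrite('pics/m13.png',np.vstack([np.hstack([cv2.resize(a[140:320,120:360],(400,300)),cv2.resize(b[240:420,260:500],(400,300))]),np.hstack([cv2.resize(a,(400,300)),cv2.resize(b,(400,300))])]))
E
```

```text
time_s: 32.25
tool_pos: [0.5776, -0.1927, 0.0829]
tcp_rot: [[-0.995, 0.102, 0.006], [0.102, 0.995, 0.002], [-0.006, 0.002, -1.0]]
ft_force: [0.5, 1.0, 1.1]
grip_width: 0.0469
time_s: 32.83
tool_pos: [0.59, -0.0632, 0.2861]
tcp_rot: [[-0.995, 0.103, 0.009], [0.103, 0.995, 0.001], [-0.008, 0.002, -1.0]]
ft_force: [0.9, 0.5, 0.1]
grip_width: 0.0473
time_s: 33.5
tool_pos: [0.6136, 0.1773, 0.2832]
tcp_rot: [[-0.995, 0.098, 0.005], [0.098, 0.995, 0.002], [-0.005, 0.002, -1.0]]
ft_force: [-0.3, -0.3, -0.1]
grip_width: 0.0467
```

View pics/m13.png

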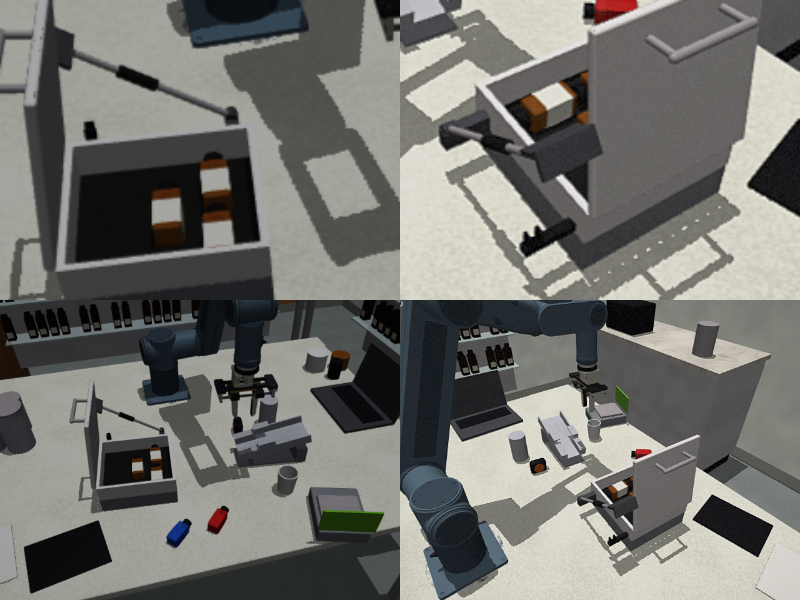

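All three bottles lie flat in the well at separate spots, the rod is in the catch and the lid is open. No amber bottle is left on the table, and the bystanders look unmoved.

```bash
python3 -c "
from bench import manip
print(manip.sign_off())"
```

```text
the job is handed in; nothing more can be done
None
```

The job is done and handed in after about 33.5 s of robot time. I got no verdict back.

- **Lid and rod:** I opened the lid by its handle until it would not move at 29 N. I then swung the rod up to about 0.62 rad, where it met firm resistance (about 28 N) at the end of the slot. All of this was done before any bottle went in.
- **Jammed bottle:** I gripped it through the gap in the lips and slid it up the slope until its lower edge was about 20 mm past them. Then I lifted it out and laid it in the chest.
- **Table bottles:** Only two amber bottles were on the table. One was knocked about 3 cm during the run, so I measured it again before picking it up. Both are in the chest.

**Last checks:** The final scene and side pictures show three bottles flat and apart in the well. They also show the lid open with the rod in the slot, and the gripper clear of everything. No amber bottle is left on the table. The canister, beaker, tape measure and the red and blue decoys look unmoved, judged by eye only. No check failed. I allowed for a 3 mm offset between my chest position and the wrist view when placing the bottles.

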